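Wedge the spring clip off the stencil block's spindle

ROBOT

A 6-joint arm with a two-finger parallel gripper is mounted at the origin on the work surface. World frame = base frame: x ahead of the robot, y to its left, z up, the work surface at z = 0. Lengths are in m, angles in rad, forces in N, time in s.
With the tool pointing down it reaches from about 0.35 to 0.775 m from the base axis. Payload 5.5 kg.
Tool frame: the origin (TCP) lies between the finger pads; the fingertips stand 22 mm ahead of it and the grasp point (between the pads) lies 3 mm ahead of it; z points along the fingers, y is the line along which they close (so a half turn about z gives the same grasp; the last joint's range is limited). The gripper opens to 85 mm and grips with 20 to 120 N. Pads are 22 mm wide; open, the fingers measure 114 mm over their backs; the gripper's body (76 mm by 85 mm) begins 54 mm behind the grasp point. The pads swing forward as they close: fully open they stand 13 mm farther back than shut.
Start: joints at [1.028, 0.313, 0.046, 1.304, 0, 1.431], TCP at [0.225, 0.529, 0.253] pointing down, gripper open.
Joint ranges: [-2.76, 2.76], [-0.86, 1.69], [-1.03, 1.26], [-2.2, 2.34], [-1.47, 1.5], [-3.14, 3.14]. Speed limits (rad/s): [2.57, 2.57, 3.14, 3.14, 3.14, 3.14].

INTERFACE

Orientations are given as a unit quaternion [w, x, y, z].
In Python, from workcell import env, cams, hand_in, get_state gives the robot as it stands (env), with the cameras (cams), the job as plain functions and the readings as plain functions.
- The arm moves only by the shell command python3 nudge.py 'ROWS' [OPENING] [FORCE]. ROWS is a JSON object whose key "ticks" holds a list of rows, 1 to 8 of them, each of 6 numbers: dx, dy, dz in m, then a rotation vector rx, ry, rz in rad; each row is the pose to reach, as a shift and turn from the pose commanded when the command began, along the tool's axes at that moment; what a row does not reach only later rows make up. A row lasts 1/8 s, in which the tool goes at most 0.0625 m and 0.188 rad, less where a joint would pass 70% of its speed; a pose out of reach is approached as far as the arm can. OPENING is the finger opening in m, set as the command begins (- or left out keeps the last). The fingers move at their own pace and stop on an object; FORCE is the grip in N (left out, the last holds). Time passes only in rows, so rows that do not move let the fingers close. It prints the time, the measured TCP pose, the force, the opening and the grip force at its end. Input that does not fit is refused with a message, and nothing moves.
- get_state(): the state, without advancing time (a new reading comes with each control period).
- cams.read_camera(name): name is "scene" or "top"; returns a dict with "image" (384x512x3 uint8, red, green, blue), "K" (3x3 intrinsics, pixels), "R" (3x3) and "t" (3): a world point X has camera coordinates R X + t. Camera axes: x right, y down, z forward; pixel columns grow to the right and rows downward; lengths in m; the calibration is good to about 2 mm. A picture is of the moment at which its call begins. There is no depth.
- hand_in(): hands the job in; it is judged then, once.
The state is a dict: "clock": time; "joint_pos": joint angles; "qvel": joint speeds; "tau": joint torques, N m; "tcp_pos": TCP position; "orientation": TCP orientation; "wrist_force": force on the tool from outside, world axes, zero at the start; "ft_torque": the same for the moment, N m; "finger_gap": finger opening in m; "grip_force": force on a finger pad.
Only numpy, scipy, OpenCV 4.12 (cv2) and the standard library are available. Lean on these libraries where they do the work, as an engineer would, in place of code of your own. Each camera call takes 0.05 s, during which the arm holds its last target. There are 200 camera calls.

TASK

The red spring clip on the upright spindle has to come off so that the brass stencil plate can be changed. Take the blue-handled wedge from its dark wooden stand and slide its blade down along the spindle, inside the clip's closed end, without forcing, until the clip spreads and comes off sideways; keep the fingers off the clip until then. Put the wedge back in its stand as it was, lay the clip gently in the green tray, and leave the cups and the jar alone.

Things in the scene. Friction and masses are not known exactly. Their poses are not given: they have to be found in the camera images.
- block: Fixed stencil block, 160 x 160 mm, beech with a brass plate as its top, 56 mm above the table, and a dark border 6 mm wide standing 6 mm over the brass. Origin: on the axis of its upright spindle, at table height, z up; it reaches from x -65 to 95 mm, y -80 to 80 mm.
- spindle (a point): Axis of the round steel spindle at the brass surface; same axes as the block. The spindle is 20 mm in diameter up to a square shoulder 16 mm above the brass (the clip grips below it), then a stub 16 mm in diameter up to 38 mm. A wedge that slides down the stub therefore has to be moved 2 mm out to pass the shoulder.
- slot (a point): Middle of the mouth, at the brass surface, of the wedge slot that goes straight down through the whole block on the spindle's +x side; same axes as the block. Seen from the spindle axis the slot runs from the spindle's surface, x = 10 mm, to x = 35 mm; it is 20 mm wide in y.
- clip: Red U-shaped steel spring clip, 28 x 42 mm, 12 mm high, 64 g, flat on the brass, gripping the spindle between two sprung legs (outer faces y = +-16.5 mm) whose lips reach behind the spindle, to x = -9 mm. Origin: underside, at the centre of the gripped spindle. At the start it sits on the spindle with its axes within 0.05 rad of the block's.
- clip_bow (a point): Middle of the clip's rigid closed end (bow), a bar from clip x 14.5 to 19.5 mm, 42 mm long in y, 12 mm high, 6 mm above the underside. On the spindle it bridges the slot and leaves a 4.5 mm gap to the spindle, 18 mm wide in y. Off the spindle it can be pinched across its ends (42 mm).
- clip_leg_l (a joint): Angle (rad) of the clip's left (+y) sprung leg: 0 gripping the spindle, grows as it spreads, about 0.06 when the lips pass the spindle's widest line (bow pushed 6 mm along clip +x, 4 to 10 N; driving the wedge down takes 5 to 15 N). Friction may hold the clip there; pushed 9 to 15 mm it comes free, slides out flat on the brass, and the leg springs in to about -0.08.
- wedge: Wedge tool, 135 mm high, 65 to 105 g: blue handle, steel blade below it, hanging tip down in its stand. Origin: 90 mm below the handle's underside, level with the blade's tip, z up. The blade is clamped in the handle at a set along x that differs each time and is not reported (it stays put in use): its flat face lies at x = -9.5 to 9.5 mm; find it by feel.
- wedge_handle (a point): Centre of the wedge's handle, a block from wedge z = 90 to 135 mm, x -10 to 40 mm, y -15 to 15 mm, to be pinched across y (30 mm). The blade: 90 mm long, 10 mm wide in y; flat face on its -x side, to be turned to the spindle, sloping face on +x; 2 mm thick at the tip, 21 mm at 60 mm above it, then constant. The clip comes off when the tip is 20 to 48 mm below the brass.
- stand: Fixed dark wooden stand, 90 x 80 x 100 mm, with a vertical hole, 46 x 20 mm (x, y). Origin at table height; block and hole are centred at x = 10.5 mm, y = 0. The underside of the wedge's handle rests on its top, blade in the hole; so placed, the wedge's origin is 10 mm above the stand's, with the same axes.
- tray: Fixed green metal tray, 160 x 160 mm outside, 22 mm high, walls and floor 5 mm thick. Origin under its centre.
- cup_blue: Blue mug, 76 mm diameter, 70 mm high, to be left alone. Origin under its centre.
- cup_white: White mug, 76 mm diameter, 70 mm high, to be left alone. Origin under its centre.
- jar: Amber jar with black cap, 56 mm diameter, 75 mm high, to be left alone. Origin under its centre.

How it is judged:
On the way, in this order (a step that is already met when the one before it is completed fails the run):
1. the wedge's blade is down in the slot beside the spindle, past the clip, with the clip still on the spindle (z of wedge in the frame of block below 0.052 m and x of wedge in the frame of block between -0.004 and 0.026 m and y of wedge in the frame of block between -0.01 and 0.01 m and horizontal distance between clip and block below 0.007 m), for 0.05 s.
2. the clip has come off the spindle sideways and lies on the brass (horizontal distance between clip and block above 0.013 m and z of clip in the frame of block below 0.064 m), for 0.1 s.
At the end, for the whole second after the job is handed in: The clip lies at rest inside the tray (its bow within the tray's outline, its underside less than 25 mm above the table); the wedge hangs upright in its stand (within 0.12 rad), its handle down to within 6 mm of the stand's top, within 12 mm sideways; both are released (z of clip in the frame of tray below 0.025 m and x of clip_bow in the frame of tray between -0.08 and 0.08 m and y of clip_bow in the frame of tray between -0.08 and 0.08 m and linear speed of each of clip, wedge below 0.02 m/s and horizontal distance between wedge and stand below 0.012 m and z of wedge in the frame of stand below 0.016 m and angle between wedge's own z axis and vertical below 0.12 rad); the robot touches nothing.
It fails at once if the fingers touch the clip while it is still on the spindle (contact force between the fingers and clip above 0.5 N and horizontal distance between clip and block below 0.011 m and z of clip in the frame of block below 0.095 m).
It fails at once if the wedge is forced: more than 25 N on the clip (contact force between wedge and clip above 25 N).
It fails at once if the wedge is forced: more than 25 N on the block or its spindle (contact force between wedge and block above 25 N).
It fails at once if the clip is dropped or thrown: it moves faster than 0.5 m/s outside the gripper (linear speed of clip above 0.5 m/s and contact force between the fingers and clip below 0.5 N).
It fails at once if a cup or the jar is moved by more than 20 mm (distance of any of cup_blue, cup_white, jar from where it was at the start of the episode above 0.02 m).
It also fails if it takes over 70 s, if anything falls off the work surface, if the arm or the gripper's body presses on something with over 40 N, if the wrist force passes 120 N, or if a joint passes its speed limit or range.

## Working session

There is one attempt and no reset: what is moved stays moved. The work goes in short steps, Python scripts to look and compute and a shell command to move; the robot and the scene stay as the last step left them, time stands still between calls to the robot, and variables do not carry over. Pictures are saved under pics/ and viewed, at most 10 in all, crops included, and the job is handed in when it is done.

```bash
ls; mkdir -p pics
python3 - <<'E'
from workcell import env, cams, hand_in, get_state
import cv2,numpy as np
for n in("scene","top"):
    c=cams.read_camera(n); np.savez(f"pics/{n}0.npz",**{k:c[k] for k in("image","K","R","t")})
    cv2.imwrite(f"pics/{n}0.png",cv2.resize(c["image"][:,:,::-1],(800,600)))
    print(n,c["K"].tolist(),(-c["R"].T@c["t"]).round(3))
s=get_state();print({k:np.round(v,4).tolist() for k,v in s.items()})
E
```

```text
nudge.py
pics
workcell.py
scene [[415.89236349951983, 0.0, 250.85821507767318], [0.0, 415.89236349951983, 192.25930207128542], [0.0, 0.0, 1.0]] [ 1.034 -0.211  0.954]
top [[359.99775861917163, 0.0, 251.98611223871228], [0.0, 359.99775861917163, 192.62867132784237], [0.0, 0.0, 1.0]] [0.477 0.02  0.881]
{'clock': 0.1, 'joint_pos': [1.0284, 0.3139, 0.0451, 1.3036, -0.0, 1.4312], 'qvel': [-0.0009, -0.003, 0.0031, -0.0008, 0.0006, 0.0001], 'tau': [0.0026, -48.1725, 29.9245, 0.0127, -0.0001, 0.0], 'tcp_pos': [0.2252, 0.5286, 0.2525], 'orientation': [-0.0003, 0.2, 0.9798, -0.0008], 'wrist_force': [-0.3654, -0.4264, 0.5111], 'ft_torque': [-0.0229, -0.0388, 0.0403], 'grip_force': 0.0, 'finger_gap': 0.0851}
```

View pics/scene0.png

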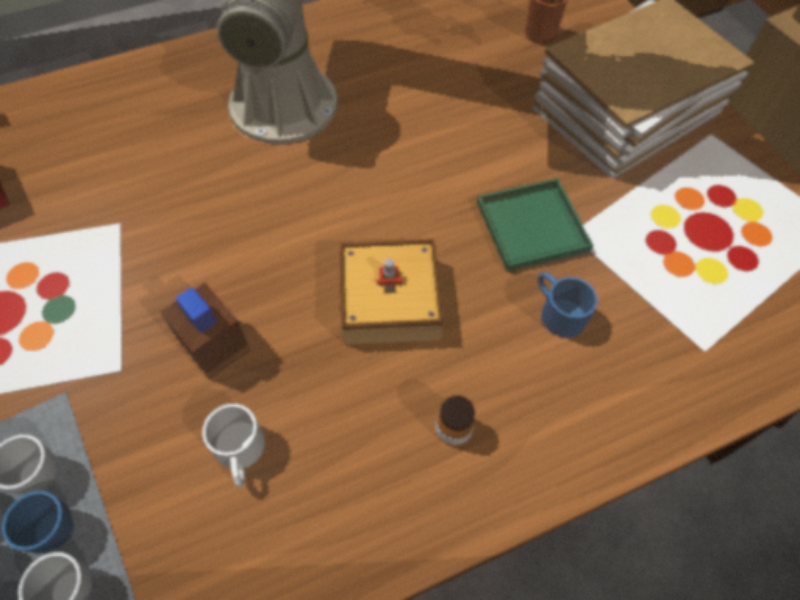

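View pics/top0.png

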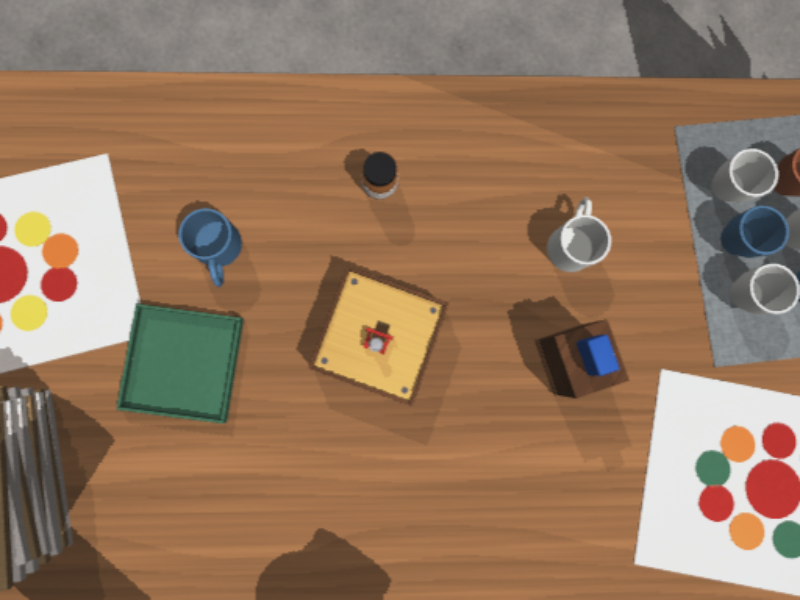

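The scene view shows the wedge at about (195,305), block (390,285) and tray (535,225). In the top view the spindle is at (376,343), the slot at (382,327) towards block +x, the handle at (600,355) and the tray at (180,362). Next I measure these.

```bash
cat > h.py <<'E'
import numpy as np,cv2
from scipy.spatial.transform import Rotation as Ro
def load(n):
    c=np.load(f"pics/{n}.npz"); return {k:c[k] for k in c}
def ray(c,uv,z):
    uv=np.atleast_2d(uv).astype(float); o=-c["R"].T@c["t"]
    d=np.c_[uv,np.ones(len(uv))]@np.linalg.inv(c["K"]).T@c["R"]
    return (o+d*((z-o[2])/d[:,2])[:,None])[:,:2]
def hsv(c): return cv2.cvtColor(c["image"],cv2.COLOR_RGB2HSV)
def blobs(m,amin=30):
    cs,_=cv2.findContours(m.astype(np.uint8),cv2.RETR_EXTERNAL,cv2.CHAIN_APPROX_NONE)
    return sorted([k[:,0,:] for k in cs if cv2.contourArea(k)>amin],key=lambda k:-cv2.contourArea(k.reshape(-1,1,2)))
def rect(c,k,z):
    r=cv2.minAreaRect((ray(c,k,z)*1000).astype(np.float32)); return np.round(r[0],1),np.round(r[1],1),round(r[2],1)
E
python3 - <<'E'
from h import *
for n in("top0","scene0"):
    c=load(n);h=hsv(c);H,S,V=h[...,0].astype(int),h[...,1].astype(int),h[...,2].astype(int)
    print(n)
    for k in blobs((H>16)&(H<26)&(S>100)&(V>120),800)[:2]: print("brass",k.mean(0).round(),rect(c,k,.06))
    for k in blobs((H>70)&(H<88)&(S>80),800)[:2]: print("tray",k.mean(0).round(),rect(c,k,.022))
    for k in blobs((H>105)&(H<125)&(S>150)&(V>150),60)[:3]: print("blueTop",k.mean(0).round(),rect(c,k,.145),len(k))
    for k in blobs((H>105)&(H<125)&(S>150)&(V>60),60)[:3]: print("blueAll",k.mean(0).round(),rect(c,k,.145))
    for k in blobs(((H<6)|(H>174))&(S>150)&(V>100),10)[:6]: print("red",k.mean(0).round(),rect(c,k,.068))
c=load("top0");im=c["image"]
a=cv2.resize(im[185:260,185:300],None,fx=5,fy=5,interpolation=cv2.INTER_CUBIC)[:375,:575]
b=cv2.resize(im[195:265,335:410],None,fx=5,fy=5,interpolation=cv2.INTER_CUBIC)
W=np.zeros((375,790,3),np.uint8);W[:,:420]=a[:375,:420];W[:350,420:790]=b[:,:370]
cv2.imwrite("pics/crop.png",W[:,:,::-1])
E
```

```text
top0
brass [242. 214.] (array([518.8,  12.5]), array([148.1, 148.2]), 69.4)
tray [115. 233.] (array([480.8, 309.4]), array([160.6, 157.2]), 82.0)
blueTop [386. 227.] (array([ 485.9, -283.2]), array([47.3, 26.1]), 16.2) 64
blueAll [383. 227.] (array([ 485.2, -275.8]), array([50. , 40.8]), 16.3)
red [495. 313.] (array([ 292.7, -552.7]), array([75.9, 79.3]), 85.4)
red [  6. 175.] (array([609.4, 534.3]), array([79.1, 34.9]), 3.8)
red [458. 322.] (array([ 274.5, -467.6]), array([45.5, 47.9]), 86.0)
red [ 37. 181.] (array([593.9, 469. ]), array([47.1, 45.9]), 3.4)
red [498. 282.] (array([ 361.3, -566.6]), array([46.4, 47.2]), 85.3)
red [241. 216.] (array([510.3,  15.6]), array([37.8, 27.6]), 72.9)
scene0
brass [249. 181.] (array([519.2,  11.4]), array([150.1, 147.9]), 69.2)
brass [426.  25.] (array([178.8, 799.4]), array([334. , 204.6]), 57.3)
blueTop [123. 194.] (array([ 488.1, -283.7]), array([43.1, 26.3]), 15.4) 43
blueAll [123. 194.] (array([ 488.4, -283.6]), array([43.7, 26.3]), 15.4)
red [453. 148.] (array([648.4, 542.8]), array([74.8, 71.8]), 66.3)
red [  5. 199.] (array([ 333.1, -552.5]), array([35.3, 73.3]), 83.2)
red [475. 165.] (array([715.4, 560. ]), array([45. , 40.6]), 4.9)
red [ 33. 182.] (array([ 313.2, -487. ]), array([39. , 42.5]), 36.4)
red [423. 155.] (array([634.9, 456.2]), array([44.1, 40.3]), 7.1)
red [461. 125.] (array([594.4, 612.3]), array([39.9, 42.7]), 51.4)
```

View pics/crop.png

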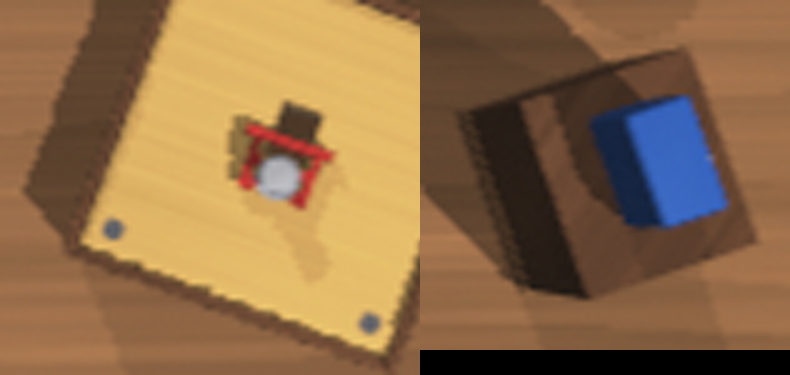

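The crop shows the slot on the upper (far) side of the spindle, and the stand's top-face corners at crop (520,100), (685,48), (755,242) and (590,297). I'll use these to settle which way round the wedge sits.

Run:
```python
from h import *
c=load("top0")
p=np.array([(520,100),(685,48),(755,242),(590,297)],float); uv=np.c_[335+(p[:,0]-420)/5,195+p[:,1]/5]-.4
q=ray(c,uv,.1)*1000; ctr=q.mean(0)
print(q.round(1).tolist(),ctr.round(1),[np.linalg.norm(q[i]-q[i-1]).round(1) for i in range(4)])
d=np.array([486.5,-283.4])-ctr; a=np.radians(16)
print("handle-stand along long,short:",d@[np.cos(a),np.sin(a)],d@[-np.sin(a),np.cos(a)])
# spindle stub top centre (crop 278,177), clip bow line ends (247,128)-(330,157)
for n,(x,y),z in(("stub",(278,177),.094),("bowL",(247,128),.068),("bowR",(330,157),.068),("slot",(300,105),.056)):
    print(n,(ray(c,[(185+x/5-.4,185+y/5-.4)],z)*1000).round(1))
yb=np.radians(-20.7); ex=np.array([np.cos(yb),np.sin(yb)])
print("spindle",np.array([518.9,12.2])-15*ex)
from workcell import env, cams, hand_in, get_state
s=get_state();q=s["orientation"];R=Ro.from_quat(np.roll(q,-1)).as_matrix();print(R.round(3))
for yaw in(16,-20.7): 
  # desired tool: z down, y axis = +-block y
  for sg in(1,-1):
    a=np.radians(yaw); y=sg*np.array([-np.sin(a),np.cos(a),0]); z=np.array([0,0,-1.]); T=np.c_[np.cross(y,z),y,z]
    print(yaw,sg,Ro.from_matrix(R.T@T).as_rotvec().round(3))
```

```text
[[513.8, -233.7], [536.2, -308.3], [451.1, -334.9], [428.2, -260.9]] [ 482.3 -284.5] [np.float64(89.8), np.float64(77.8), np.float64(89.2), np.float64(77.5)]
handle-stand along long,short: 4.309631259431617 -0.13189742886524575
stub [[504.1  17. ]]
bowL [[527.2  30.8]]
bowR [[513.8  -6.6]]
slot [[538.3   6.6]]
spindle [504.86833954  17.50212266]
[[-0.92   0.392 -0.001]
 [ 0.392  0.92  -0.001]
 [ 0.    -0.002 -1.   ]]
16 1 [-0.001 -0.001 -0.682]
16 -1 [-1.00e-03  2.00e-03  2.46e+00]
-20.7 1 [-0.002 -0.    -0.042]
-20.7 -1 [-0.0e+00  2.0e-03  3.1e+00]
```

```bash
cat >> h.py <<'E'
def to(*targets):
    from workcell import env, cams, hand_in, get_state
    s=get_state();R=Ro.from_quat(np.roll(s["orientation"],-1)).as_matrix();p=np.array(s["tcp_pos"])
    print("t",round(s["clock"],2),"tcp",p.round(4),"yaw",round(float(np.arctan2(-R[0,1],R[1,1])),4),"tilt",R[:2,2].round(3),"F",np.round(s["wrist_force"],2),"M",np.round(s["ft_torque"],2),"gap",round(float(s["finger_gap"]),4))
    for x,y,z,yaw in targets:
        Y=np.array([-np.sin(yaw),np.cos(yaw),0]);Z=np.array([0,0,-1.]);T=np.c_[np.cross(Y,Z),Y,Z]
        print("  d",(R.T@(np.array([x,y,z])-p)).round(4),"rot",Ro.from_matrix(R.T@T).as_rotvec().round(4))
E
python3 nudge.py '{"ticks": [[-0.559, -0.645, 0, 0, 0, -0.682], [-0.559, -0.645, 0, 0, 0, -0.682], [-0.559, -0.645, 0, 0, 0, -0.682], [-0.559, -0.645, 0, 0, 0, -0.682], [-0.559, -0.645, 0, 0, 0, -0.682], [-0.559, -0.645, 0, 0, 0, -0.682], [-0.559, -0.645, 0, 0, 0, -0.682], [-0.559, -0.645, 0, 0, 0, -0.682]]}' 0.085
python3 -c "
from h import *
to((.487,-.2835,.253,.281))"
```

```text
clock: 1.1
tcp_pos: [0.3752, 0.0636, 0.2534]
orientation: [0.0, -0.139, 0.99, 0.0]
wrist_force: [1.3, 0.4, -0.1]
finger_gap: 0.0849
grip_force: 0.0
t 1.1 tcp [0.3752 0.0636 0.2534] yaw 0.2794 tilt [0.001 0.   ] F [ 1.34  0.42 -0.07] M [ 0.02 -0.08 -0.01] gap 0.0849
  d [-0.0118 -0.3645  0.0004] rot [ 0.      0.0006 -0.0016]
```

```bash
python3 nudge.py '{"ticks": [[-0.012, -0.364, 0, 0, 0, 0], [-0.012, -0.364, 0, 0, 0, 0], [-0.012, -0.364, 0, 0, 0, 0], [-0.012, -0.364, 0, 0, 0, 0], [-0.012, -0.364, 0, 0, 0, 0], [-0.012, -0.364, 0, 0, 0, 0], [-0.012, -0.364, 0, 0, 0, 0], [-0.012, -0.364, 0, 0, 0, 0]]}'
python3 -c "
from h import *
to((.487,-.2835,.128,.281))"
```

```text
clock: 2.1
tcp_pos: [0.4863, -0.2805, 0.2527]
orientation: [-0.001, -0.139, 0.99, 0.001]
wrist_force: [0.1, 0.6, -0.1]
finger_gap: 0.085
grip_force: 0.0
t 2.1 tcp [ 0.4863 -0.2805  0.2527] yaw 0.2788 tilt [-0.002  0.002] F [ 0.13  0.63 -0.13] M [-0.02 -0.03 -0.05] gap 0.085
  d [ 1.000e-04 -3.300e-03  1.247e-01] rot [ 0.002  -0.001  -0.0022]
```

```bash
python3 nudge.py '{"ticks": [[0, 0, 0.05, 0, 0, 0], [0, 0, 0.07, 0, 0, 0], [0, 0, 0.07, 0, 0, 0]]}'
python3 -c "
from h import *
to((.487,-.2835,.128,.281))"
```

```text
clock: 2.48
tcp_pos: [0.4856, -0.2785, 0.1821]
orientation: [-0.001, -0.14, 0.99, 0.002]
wrist_force: [-0.7, 0.4, -0.0]
finger_gap: 0.085
grip_force: 0.0
t 2.48 tcp [ 0.4856 -0.2785  0.1821] yaw 0.281 tilt [-0.003  0.003] F [-0.66  0.45 -0.02] M [ 0.03  0.04 -0.01] gap 0.085
  d [-0.0001 -0.0054  0.0541] rot [ 0.0034 -0.0022  0.0001]
```

```bash
python3 nudge.py '{"ticks": [[0, -0.0054, 0, 0.0034, -0.0022, 0], [0, -0.0054, 0.03, 0.0034, -0.0022, 0], [0, -0.0054, 0.054, 0.0034, -0.0022, 0], [0, -0.0054, 0.054, 0.0034, -0.0022, 0], [0, -0.0054, 0.054, 0.0034, -0.0022, 0]]}'
python3 nudge.py '{"ticks": [[0, 0, 0, 0, 0, 0], [0, 0, 0, 0, 0, 0], [0, 0, 0, 0, 0, 0], [0, 0, 0, 0, 0, 0], [0, 0, 0, 0, 0, 0], [0, 0, 0, 0, 0, 0]]}' 0.02 60
python3 -c "
from h import *
to((.487,-.2835,.128,.281))"
```

```text
clock: 3.1
tcp_pos: [0.4893, -0.2869, 0.1312]
orientation: [0.002, -0.139, 0.99, -0.002]
wrist_force: [0.7, -0.6, 1.4]
finger_gap: 0.0851
grip_force: 0.0
clock: 3.85
tcp_pos: [0.4887, -0.2864, 0.1299]
orientation: [0.002, -0.139, 0.99, -0.002]
wrist_force: [-1.3, 0.2, 5.1]
finger_gap: 0.0296
grip_force: 59.6
t 3.85 tcp [ 0.4887 -0.2864  0.1299] yaw 0.2792 tilt [ 0.004 -0.003] F [-1.26  0.21  5.05] M [0.15 0.17 0.03] gap 0.0296
  d [0.0008 0.0032 0.0019] rot [-0.0039  0.0028 -0.0018]
```

```bash
python3 nudge.py '{"ticks": [[0, 0, 0, 0, 0, 0], [0, 0, -0.02, -0.0034, 0.0022, 0], [0, 0, -0.06, -0.0034, 0.0022, 0], [0, 0, -0.11, -0.0034, 0.0022, 0], [0, 0, -0.13, -0.0034, 0.0022, 0], [0, 0, -0.13, -0.0034, 0.0022, 0], [0, 0, -0.13, -0.0034, 0.0022, 0]]}' - 120
python3 - <<'E'
from h import *
yb=-.361; S=np.array([.5045,.0173]); p=S+.036*np.array([np.cos(yb),np.sin(yb)])
to((*p,.26,yb),(*p,.203,yb))
E
```

```text
clock: 4.72
tcp_pos: [0.4875, -0.2855, 0.2577]
orientation: [-0.001, -0.139, 0.99, 0.001]
wrist_force: [0.1, 0.9, -0.8]
finger_gap: 0.0289
grip_force: 118.3
t 4.72 tcp [ 0.4875 -0.2855  0.2577] yaw 0.2792 tilt [-0.002  0.002] F [ 0.06  0.93 -0.85] M [-0.   -0.01 -0.02] gap 0.0289
  d [-0.1287  0.2649 -0.0019] rot [ 0.0015 -0.002   0.6402]
  d [-0.1288  0.2648  0.0551] rot [ 0.0015 -0.002   0.6402]
```

```bash
python3 nudge.py '{"ticks": [[-0.129, 0.265, -0.002, 0, 0, 0.64], [-0.129, 0.265, -0.002, 0, 0, 0.64], [-0.129, 0.265, -0.002, 0, 0, 0.64], [-0.129, 0.265, -0.002, 0, 0, 0.64], [-0.129, 0.265, -0.002, 0, 0, 0.64], [-0.129, 0.265, -0.002, 0, 0, 0.64], [-0.129, 0.265, -0.002, 0, 0, 0.64], [-0.129, 0.265, -0.002, 0, 0, 0.64]]}'
python3 - <<'E'
from h import *
from workcell import env, cams, hand_in, get_state
yb=-.361; S=np.array([.5045,.0173]); p=S+.036*np.array([np.cos(yb),np.sin(yb)])
for n in("scene","top"):
    c=cams.read_camera(n); np.savez(f"pics/{n}1.npz",**{k:c[k] for k in("image","K","R","t")})
to((*p,.203,yb))
im=load("scene1")["image"][100:260,160:340]
cv2.imwrite("pics/s1.png",cv2.resize(im[:,:,::-1],None,fx=3.7,fy=3.7,interpolation=cv2.INTER_CUBIC))
E
```

```text
clock: 5.72
tcp_pos: [0.5386, 0.0031, 0.2607]
orientation: [-0.001, 0.18, 0.984, -0.0]
wrist_force: [0.5, -0.0, -0.7]
finger_gap: 0.0288
grip_force: 118.6
t 5.83 tcp [0.5388 0.0029 0.2611] yaw -0.3633 tilt [-0.001  0.   ] F [ 0.26 -0.14 -1.11] M [ 0.02  0.01 -0.01] gap 0.0288
  d [0.0012 0.0013 0.0581] rot [-0.0001 -0.0005 -0.0023]
```

View pics/s1.png

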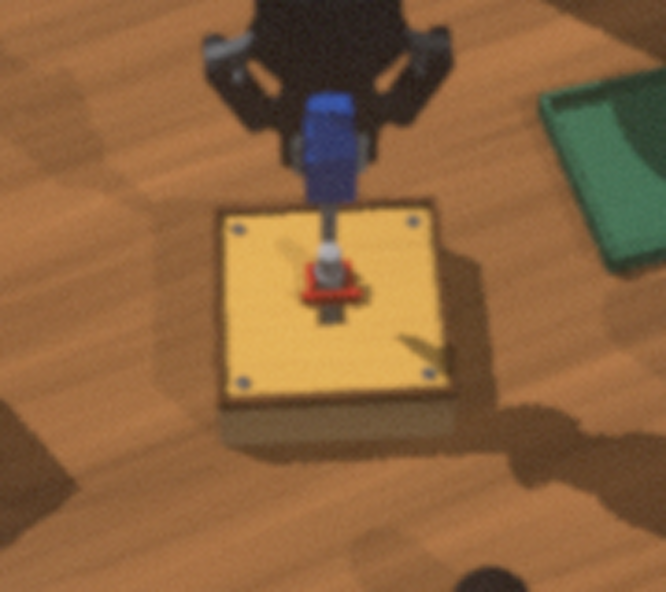

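The scene crop shows the wedge at crop (330,100–250), laterally in line with the stub (329,255). Its blade is still above the stub, so I go down beside the stub to feel for it.

```bash
python3 nudge.py '{"ticks": [[0, 0.001, 0, 0, 0, 0], [0, 0.001, 0.03, 0, 0, 0], [0, 0.001, 0.05, 0, 0, 0], [0, 0.001, 0.058, 0, 0, 0], [0, 0.001, 0.058, 0, 0, 0], [0, 0.001, 0.058, 0, 0, 0], [0, 0.001, 0.058, 0, 0, 0]]}'
cat >> h.py <<'E'
def bf():
    from workcell import env, cams, hand_in, get_state
    yb=-.361; S=np.array([.5045,.0173]); ex=np.array([np.cos(yb),np.sin(yb)]); ey=np.array([-ex[1],ex[0]])
    s=get_state();p=np.array(s["tcp_pos"]);f=np.array(s["wrist_force"]);d=p[:2]-S;m=np.array(s["ft_torque"])
    print("t %.2f"%s["clock"],"block xy",(d@ex*1000).round(2),(d@ey*1000).round(2),"tip above brass",((p[2]-.120-.056)*1000).round(2),"F xyz",(f[:2]@ex).round(2),(f[:2]@ey).round(2),f[2].round(2),"Mx,My",(m[:2]@ex).round(3),(m[:2]@ey).round(3))
E
python3 -c "
from h import *
to();bf()"
python3 nudge.py '{"ticks": [[0.001, 0, 0, 0, 0, 0], [0.002, 0, 0, 0, 0, 0], [0.003, 0, 0, 0, 0, 0]]}' >/dev/null
python3 -c "
from h import *
bf()"
```

```text
clock: 6.7
tcp_pos: [0.5399, 0.0052, 0.2044]
orientation: [0.001, 0.179, 0.984, 0.0]
wrist_force: [0.0, -1.3, -0.5]
finger_gap: 0.0289
grip_force: 118.5
t 6.7 tcp [0.5399 0.0052 0.2044] yaw -0.3609 tilt [ 0.002 -0.   ] F [ 0.03 -1.33 -0.52] M [-0.02 -0.04 -0.02] gap 0.0289
t 6.70 block xy 37.41 1.23 tip above brass 28.38 F xyz 0.49 -1.24 -0.52 Mx,My -0.002 -0.039
t 7.08 block xy 33.73 1.15 tip above brass 27.53 F xyz -0.36 0.32 0.52 Mx,My 0.018 0.046
```

```bash
python3 nudge.py '{"ticks": [[0.001, 0, 0, 0, 0, 0], [0.002, 0, 0, 0, 0, 0], [0.002, 0, 0, 0, 0, 0]]}' >/dev/null
python3 -c "
from h import *
bf()"
python3 nudge.py '{"ticks": [[0.001, 0, 0, 0, 0, 0], [0.002, 0, 0, 0, 0, 0], [0.002, 0, 0, 0, 0, 0]]}' >/dev/null
python3 -c "
from h import *
bf()"
```

```text
t 7.45 block xy 31.76 1.16 tip above brass 27.46 F xyz 0.29 0.75 -1.22 Mx,My -0.012 0.023
t 7.83 block xy 29.73 1.13 tip above brass 27.44 F xyz -0.41 -0.36 -0.66 Mx,My 0.014 -0.004
```

```bash
python3 nudge.py '{"ticks": [[0.001, 0, 0, 0, 0, 0], [0.0015, 0, 0, 0, 0, 0], [0.0015, 0, 0, 0, 0, 0]]}' >/dev/null
python3 -c "
from h import *
bf()"
```

```text
t 8.20 block xy 28.29 1.12 tip above brass 27.45 F xyz 0.29 -0.69 -1.36 Mx,My 0.016 0.012
```

Run:
```python
from h import *
from workcell import env, cams, hand_in, get_state
c=cams.read_camera("scene"); np.savez("pics/scene2.npz",**{k:c[k] for k in("image","K","R","t")})
im=c["image"][120:220,190:310]
cv2.imwrite("pics/s2.png",cv2.resize(im[:,:,::-1],None,fx=6,fy=6,interpolation=cv2.INTER_CUBIC))
```

```text
(no output)
```

View pics/s2.png

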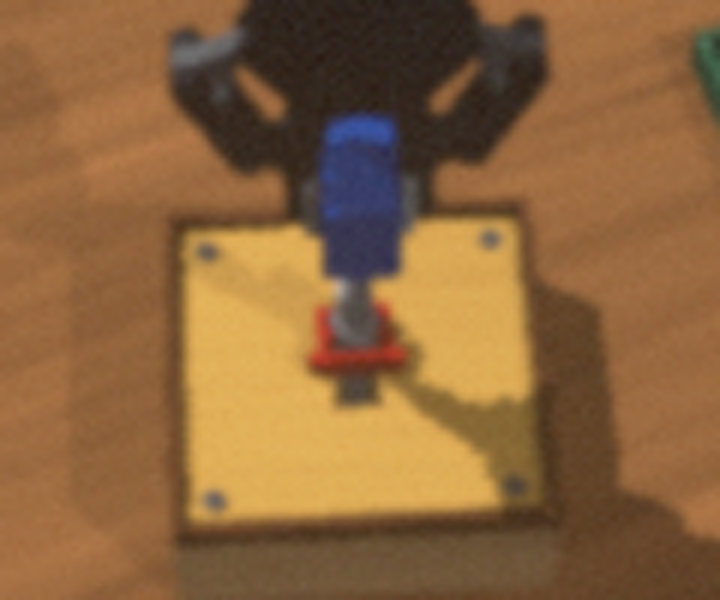

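The blade at crop (355,280–340) is laterally centred on the stub. The moment reading shows no contact yet, so I keep probing.

```bash
for i in 1; do python3 nudge.py '{"ticks": [[0.001, 0, 0, 0, 0, 0], [0.002, 0, 0, 0, 0, 0], [0.002, 0, 0, 0, 0, 0]]}' >/dev/null; done
python3 -c "
from h import *
bf()"
```

```text
t 8.62 block xy 26.22 1.11 tip above brass 27.46 F xyz 0.65 1.13 -0.82 Mx,My 0.04 -0.021
```

```bash
python3 nudge.py '{"ticks": [[0.001, 0, 0, 0, 0, 0], [0.002, 0, 0, 0, 0, 0], [0.002, 0, 0, 0, 0, 0]]}' >/dev/null
python3 -c "
from h import *
bf()"
```

```text
t 9.00 block xy 24.23 1.13 tip above brass 27.47 F xyz 0.86 -0.38 -0.26 Mx,My 0.005 0.015
```

```bash
python3 nudge.py '{"ticks": [[0.001, 0, 0, 0, 0, 0], [0.002, 0, 0, 0, 0, 0], [0.002, 0, 0, 0, 0, 0]]}' >/dev/null
python3 -c "
from h import *
bf()"
```

```text
t 9.38 block xy 22.23 1.12 tip above brass 27.43 F xyz 0.01 0.18 -0.88 Mx,My -0.036 -0.037
```

```bash
python3 nudge.py '{"ticks": [[0.001, 0, 0, 0, 0, 0], [0.0015, 0, 0, 0, 0, 0], [0.0015, 0, 0, 0, 0, 0]]}' >/dev/null
python3 -c "
from h import *
bf()"
```

```text
t 9.75 block xy 21.46 1.15 tip above brass 27.64 F xyz 2.26 0.65 -1.75 Mx,My -0.033 -0.768
```

```bash
python3 nudge.py '{"ticks": [[-0.001, 0, 0, 0, 0, 0], [-0.001, 0, 0, 0, 0, 0]]}' >/dev/null
python3 -c "
from h import *
bf()"
python3 nudge.py '{"ticks": [[0.0003, 0, 0, 0, 0, 0], [0.0003, 0, 0, 0, 0, 0]]}' >/dev/null
python3 -c "
from h import *
bf()"
python3 nudge.py '{"ticks": [[0.0003, 0, 0, 0, 0, 0], [0.0003, 0, 0, 0, 0, 0]]}' >/dev/null
python3 -c "
from h import *
bf();to()"
```

```text
t 10.00 block xy 21.85 1.13 tip above brass 27.55 F xyz 1.38 -0.97 -0.38 Mx,My 0.022 -0.399
t 10.25 block xy 21.69 1.15 tip above brass 27.55 F xyz 1.0 0.02 -0.16 Mx,My 0.003 -0.536
t 10.50 block xy 21.54 1.15 tip above brass 27.58 F xyz 2.5 -0.12 -0.86 Mx,My -0.049 -0.793
t 10.5 tcp [0.5251 0.0108 0.2036] yaw -0.3608 tilt [ 0.001 -0.   ] F [ 2.29 -0.99 -0.86] M [-0.33 -0.72 -0.01] gap 0.029
```

```bash
python3 nudge.py '{"ticks": [[-0.0042, 0, 0, 0, 0, 0], [-0.0042, 0, 0, 0, 0, 0], [-0.0042, 0, 0.004, 0, 0, 0], [-0.0042, 0, 0.008, 0, 0, 0], [-0.0042, 0, 0.01, 0, 0, 0], [-0.0042, 0, 0.012, 0, 0, 0], [-0.0042, 0, 0.013, 0, 0, 0], [-0.0042, 0, 0.013, 0, 0, 0]]}' >/dev/null
python3 -c "
from h import *
bf()"
```

```text
t 11.50 block xy 25.38 1.11 tip above brass 14.39 F xyz 0.26 0.22 -1.08 Mx,My 0.004 -0.007
```

```bash
python3 nudge.py '{"ticks": [[0, 0, 0.001, 0, 0, 0], [0, 0, 0.002, 0, 0, 0], [0, 0, 0.003, 0, 0, 0], [0, 0, 0.004, 0, 0, 0], [0, 0, 0.004, 0, 0, 0]]}' >/dev/null
python3 -c "
from h import *
bf()"
```

```text
t 12.12 block xy 25.38 1.1 tip above brass 10.33 F xyz -0.07 -0.03 -1.14 Mx,My -0.022 -0.045
```

```bash
python3 nudge.py '{"ticks": [[0, 0, 0.001, 0, 0, 0], [0, 0, 0.002, 0, 0, 0], [0, 0, 0.003, 0, 0, 0], [0, 0, 0.004, 0, 0, 0], [0, 0, 0.005, 0, 0, 0], [0, 0, 0.006, 0, 0, 0]]}' >/dev/null
python3 -c "
from h import *
bf()"
```

```text
t 12.88 block xy 24.93 1.12 tip above brass 4.33 F xyz -3.08 -0.62 0.64 Mx,My 0.021 0.757
```

```bash
python3 nudge.py '{"ticks": [[0, 0, 0.001, 0, 0, 0], [0, 0, 0.002, 0, 0, 0], [0, 0, 0.003, 0, 0, 0], [0, 0, 0.004, 0, 0, 0], [0, 0, 0.005, 0, 0, 0]]}' >/dev/null
python3 -c "
from h import *
bf()"
```

```text
t 13.50 block xy 24.91 1.24 tip above brass 0.36 F xyz -5.85 0.31 9.95 Mx,My -0.049 1.932
```

```bash
python3 nudge.py '{"ticks": [[0.0007, 0, 0, 0, 0, 0], [0.0007, 0, 0.001, 0, 0, 0], [0.0007, 0, 0.002, 0, 0, 0], [0.0007, 0, 0.002, 0, 0, 0]]}' >/dev/null
python3 -c "
from h import *
bf();to()"
```

```text
t 14.00 block xy 24.65 1.31 tip above brass -1.53 F xyz -5.6 -0.2 8.22 Mx,My 0.018 1.533
t 14.0 tcp [0.528  0.0098 0.1745] yaw -0.3607 tilt [0.001 0.   ] F [-5.31  1.79  8.22] M [ 0.56  1.43 -0.06] gap 0.029
```

```bash
python3 nudge.py '{"ticks": [[0.0007, 0, 0.001, 0, 0, 0], [0.0007, 0, 0.002, 0, 0, 0], [0.0007, 0, 0.003, 0, 0, 0], [0.0007, 0, 0.003, 0, 0, 0]]}' >/dev/null
python3 -c "
from h import *
bf()"
```

```text
t 14.50 block xy 24.38 1.39 tip above brass -4.3 F xyz -3.98 0.13 9.27 Mx,My 0.029 1.313
```

```bash
python3 nudge.py '{"ticks": [[0, 0, 0.001, 0, 0, 0], [0, 0, 0.002, 0, 0, 0], [0, 0, 0.002, 0, 0, 0]]}' >/dev/null
python3 - <<'E'
from h import *
bf()
from workcell import env, cams, hand_in, get_state
c=cams.read_camera("scene"); np.savez("pics/scene3.npz",**{k:c[k] for k in("image","K","R","t")})
im=c["image"][120:220,190:310]
cv2.imwrite("pics/s3.png",cv2.resize(im[:,:,::-1],None,fx=6,fy=6,interpolation=cv2.INTER_CUBIC))
E
```

```text
t 14.88 block xy 24.4 1.41 tip above brass -6.22 F xyz -5.68 0.27 8.98 Mx,My 0.047 1.326
```

View pics/s3.png

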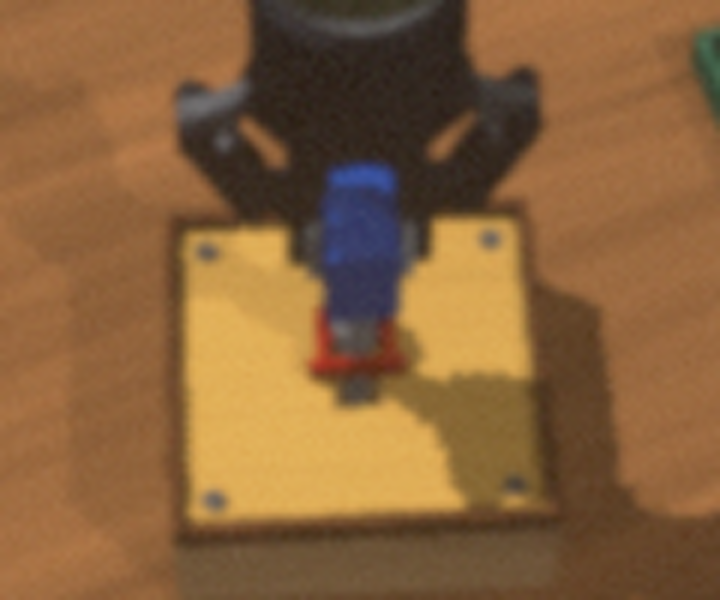

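The blade is inside the clip, and the bow has moved out a little (crop row 370 against 358). I keep driving slowly.

```bash
python3 nudge.py '{"ticks": [[0, 0, 0.001, 0, 0, 0], [0, 0, 0.002, 0, 0, 0], [0, 0, 0.003, 0, 0, 0], [0, 0, 0.003, 0, 0, 0]]}' >/dev/null
python3 -c "
from h import *
bf()"
```

```text
t 15.43 block xy 24.4 1.42 tip above brass -9.33 F xyz -5.23 0.46 8.37 Mx,My -0.016 1.307
```

```bash
python3 nudge.py '{"ticks": [[0, 0, 0.001, 0, 0, 0], [0, 0, 0.002, 0, 0, 0], [0, 0, 0.003, 0, 0, 0], [0, 0, 0.004, 0, 0, 0], [0, 0, 0.004, 0, 0, 0]]}' >/dev/null
python3 -c "
from h import *
bf()"
```

```text
t 16.05 block xy 24.34 1.41 tip above brass -13.35 F xyz -5.01 0.4 9.46 Mx,My 0.067 1.3
```

```bash
python3 nudge.py '{"ticks": [[0, 0, 0.001, 0, 0, 0], [0, 0, 0.002, 0, 0, 0], [0, 0, 0.003, 0, 0, 0], [0, 0, 0.004, 0, 0, 0], [0, 0, 0.005, 0, 0, 0]]}' >/dev/null
python3 -c "
from h import *
bf()"
```

```text
t 16.68 block xy 24.28 1.22 tip above brass -19.38 F xyz -3.25 0.61 4.81 Mx,My 0.048 0.795
```

```bash
python3 nudge.py '{"ticks": [[0, 0, 0.001, 0, 0, 0], [0, 0, 0.002, 0, 0, 0], [0, 0, 0.003, 0, 0, 0], [0, 0, 0.004, 0, 0, 0], [0, 0, 0.005, 0, 0, 0]]}' >/dev/null
python3 -c "
from h import *
bf()"
```

```text
t 17.30 block xy 24.25 1.16 tip above brass -24.42 F xyz -3.03 0.35 4.94 Mx,My 0.006 0.794
```

```bash
python3 nudge.py '{"ticks": [[0, 0, 0.001, 0, 0, 0], [0, 0, 0.002, 0, 0, 0], [0, 0, 0.003, 0, 0, 0], [0, 0, 0.004, 0, 0, 0], [0, 0, 0.005, 0, 0, 0]]}' >/dev/null
python3 -c "
from h import *
bf()"
```

```text
t 17.93 block xy 24.15 1.08 tip above brass -29.76 F xyz -1.75 0.16 2.47 Mx,My 0.003 0.425
```

```bash
python3 nudge.py '{"ticks": [[0, 0, 0.001, 0, 0, 0], [0, 0, 0.002, 0, 0, 0], [0, 0, 0.003, 0, 0, 0], [0, 0, 0.004, 0, 0, 0], [0, 0, 0.005, 0, 0, 0], [0, 0, 0.006, 0, 0, 0]]}' >/dev/null
python3 -c "
from h import *
bf()"
```

```text
t 18.68 block xy 24.09 1.11 tip above brass -35.72 F xyz -1.53 0.57 -0.59 Mx,My -0.031 0.086
```

```bash
python3 nudge.py '{"ticks": [[0, 0, 0.001, 0, 0, 0], [0, 0, 0.002, 0, 0, 0], [0, 0, 0.003, 0, 0, 0], [0, 0, 0.004, 0, 0, 0], [0, 0, 0.005, 0, 0, 0], [0, 0, 0.006, 0, 0, 0]]}' >/dev/null
python3 -c "
from h import *
bf()"
```

```text
t 19.43 block xy 24.08 1.13 tip above brass -41.61 F xyz 0.49 0.01 -1.47 Mx,My -0.007 -0.059
```

```bash
python3 nudge.py '{"ticks": [[0, 0, 0.001, 0, 0, 0], [0, 0, 0.002, 0, 0, 0], [0, 0, 0.003, 0, 0, 0], [0, 0, 0.004, 0, 0, 0], [0, 0, 0.004, 0, 0, 0]]}' >/dev/null
python3 - <<'E'
from h import *
bf();to()
from workcell import env, cams, hand_in, get_state
c=cams.read_camera("scene"); np.savez("pics/scene4.npz",**{k:c[k] for k in("image","K","R","t")})
h=hsv(c);H,S,V=[h[...,i].astype(int) for i in range(3)]
for k in blobs(((H<6)|(H>174))&(S>140)&(V>80),8):
    if 215<k[:,0].mean()<285 and 140<k[:,1].mean()<220: print("red",k.min(0),k.max(0),rect(c,k,.068))
E
```

```text
t 20.05 block xy 24.06 1.12 tip above brass -45.63 F xyz 0.5 -0.41 -1.6 Mx,My 0.036 -0.094
t 20.05 tcp [0.5274 0.0099 0.1304] yaw -0.3608 tilt [0. 0.] F [ 0.32 -0.56 -1.6 ] M [ 0.   -0.1   0.01] gap 0.0283
```

Run:
```python
from h import *
S0=np.array([.5045,.0173]);yb=-.361;ex=np.array([np.cos(yb),np.sin(yb)])
for n in("scene0","scene3","scene4"):
    c=load(n);h=hsv(c);H,S,V=[h[...,i].astype(int) for i in range(3)]
    m=((H<8)|(H>172))&(S>150);m[:140]=0;m[220:]=0;m[:,:215]=0;m[:,285:]=0
    for k in blobs(m,6): 
        p=k[np.argmax(k[:,1])]; print(n,"red",k.min(0),k.max(0),"front bow x",((ray(c,[[k[:,0].mean(),k[:,1].max()]],.062)-S0)@ex*1000).round(1))
```

```text
scene0 red [242 172] [256 180] front bow x [16.6]
scene3 red [242 172] [250 181] front bow x [19.2]
scene4 red [243 182] [255 186] front bow x [34.4]
```

```bash
python3 nudge.py '{"ticks": [[0, 0, -0.003, 0, 0, 0], [0, 0, -0.01, 0, 0, 0], [0, 0, -0.02, 0, 0, 0], [0, 0, -0.035, 0, 0, 0], [0, 0, -0.06, 0, 0, 0], [0, 0, -0.1, 0, 0, 0], [0, 0, -0.13, 0, 0, 0], [0, 0, -0.13, 0, 0, 0]]}' >/dev/null
python3 - <<'E'
from h import *
bf();to((.4875,-.2855,.26,.2792))
from workcell import env, cams, hand_in, get_state
c=cams.read_camera("top"); np.savez("pics/top5.npz",**{k:c[k] for k in("image","K","R","t")})
c=cams.read_camera("scene"); np.savez("pics/scene5.npz",**{k:c[k] for k in("image","K","R","t")})
im=c["image"][120:220,190:310]
cv2.imwrite("pics/s5.png",cv2.resize(im[:,:,::-1],None,fx=6,fy=6,interpolation=cv2.INTER_CUBIC))
E
```

```text
t 21.10 block xy 25.35 1.5 tip above brass 87.97 F xyz 0.06 -1.0 -1.0 Mx,My 0.034 -0.085
t 21.1 tcp [0.5287 0.0098 0.264 ] yaw -0.3607 tilt [ 0.006 -0.001] F [-0.29 -0.95 -1.  ] M [ 0.   -0.09 -0.02] gap 0.0287
  d [-0.0656 -0.2908  0.0039] rot [-4.000e-04  6.000e-03 -6.399e-01]
```

View pics/s5.png

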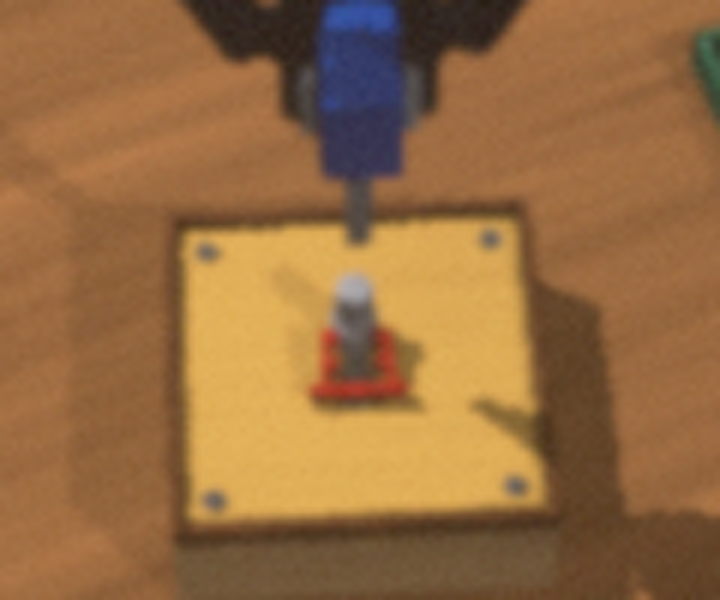

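The clip is off and flat on the brass, with its bow at crop (358,388). The wedge is clear above the block, so I return it to the stand.

```bash
python3 nudge.py '{"ticks": [[-0.066, -0.291, 0, 0, 0, -0.64], [-0.066, -0.291, 0, 0, 0, -0.64], [-0.066, -0.291, 0, 0, 0, -0.64], [-0.066, -0.291, 0, 0, 0, -0.64], [-0.066, -0.291, 0, 0, 0, -0.64], [-0.066, -0.291, 0, 0, 0, -0.64], [-0.066, -0.291, 0, 0, 0, -0.64], [-0.066, -0.291, 0, 0, 0, -0.64]]}' >/dev/null
python3 - <<'E'
from h import *
from workcell import env, cams, hand_in, get_state
cams.read_camera("top")
to((.4875,-.2855,.131,.2792))
# clip from top5
c=load("top5");h=hsv(c);H,S,V=[h[...,i].astype(int) for i in range(3)]
m=((H<8)|(H>172))&(S>150)&(V>60);m[:180]=0;m[240:]=0;m[:,:210]=0;m[:,:][:,270:]=0
for k in blobs(m,4): print("top red",k.min(0),k.max(0),rect(c,k,.068))
E
```

```text
t 22.25 tcp [ 0.4865 -0.2841  0.2601] yaw 0.2812 tilt [-0.001  0.001] F [-0.31  0.46 -1.37] M [0.03 0.04 0.04] gap 0.0289
  d [-0.0006 -0.0018  0.1291] rot [ 0.001  -0.0003  0.002 ]
```

```bash
python3 nudge.py '{"ticks": [[0, -0.001, 0, 0, 0, 0], [0, -0.001, 0.03, 0, 0, 0], [0, -0.001, 0.06, 0, 0, 0], [0, -0.001, 0.09, 0, 0, 0], [0, -0.001, 0.115, 0, 0, 0], [0, -0.001, 0.126, 0, 0, 0], [0, -0.001, 0.126, 0, 0, 0], [0, -0.001, 0.126, 0, 0, 0]]}' >/dev/null
python3 -c "
from h import *
to((.4875,-.2855,.130,.2792))"
```

```text
t 23.25 tcp [ 0.4874 -0.287   0.1356] yaw 0.2795 tilt [ 0.002 -0.001] F [ 0.75  0.31 -0.97] M [ 0.   -0.02  0.  ] gap 0.0289
  d [-0.0005  0.0014  0.0056] rot [-0.0016  0.0012  0.0003]
```

```bash
python3 nudge.py '{"ticks": [[0, 0, 0.001, 0, 0, 0], [0, 0, 0.003, 0, 0, 0], [0, 0, 0.0035, 0, 0, 0], [0, 0, 0.0035, 0, 0, 0]]}' >/dev/null
python3 -c "
from h import *
to((.4875,-.2855,.130,.2792))"
```

```text
t 23.75 tcp [ 0.4866 -0.2866  0.1309] yaw 0.2791 tilt [-0.  0.] F [-0.25 -0.53 -0.29] M [-0.01  0.07  0.03] gap 0.029
  d [-0.0012  0.0008  0.0009] rot [ 0.0002 -0.     -0.0001]
```

```bash
python3 nudge.py '{"ticks": [[0, 0, 0.0008, 0, 0, 0], [0, 0, 0.001, 0, 0, 0], [0, 0, 0.001, 0, 0, 0]]}' >/dev/null
python3 -c "
from h import *
to()"
python3 nudge.py '{"ticks": [[0, 0, 0, 0, 0, 0], [0, 0, 0, 0, 0, 0], [0, 0, 0, 0, 0, 0], [0, 0, -0.01, 0, 0, 0], [0, 0, -0.05, 0, 0, 0], [0, 0, -0.11, 0, 0, 0], [0, 0, -0.12, 0, 0, 0], [0, 0, -0.12, 0, 0, 0]]}' 0.065 60
python3 - <<'E'
from h import *
from workcell import env, cams, hand_in, get_state
to()
c=cams.read_camera("scene"); np.savez("pics/scene6.npz",**{k:c[k] for k in("image","K","R","t")})
h=hsv(c);H,S,V=[h[...,i].astype(int) for i in range(3)]
for k in blobs((H>105)&(H<125)&(S>150)&(V>150),60)[:2]: print("blueTop",k.mean(0).round(),rect(c,k,.145))
c0=load("scene5");im=c["image"]
h=hsv(c);H,S,V=[h[...,i].astype(int) for i in range(3)]
m=((H<8)|(H>172))&(S>150);m[:140]=0;m[220:]=0;m[:,:215]=0;m[:,285:]=0
for k in blobs(m,6): print("red",k.min(0),k.max(0),rect(c,k,.068))
a=np.hstack([cv2.resize(im[150:220,90:160],(390,390),interpolation=cv2.INTER_CUBIC),cv2.resize(im[160:200,230:270],(390,390),interpolation=cv2.INTER_CUBIC)])
cv2.imwrite("pics/s6.png",a[:,:,::-1])
E
```

```text
t 24.12 tcp [ 0.4867 -0.2867  0.1302] yaw 0.2792 tilt [ 0. -0.] F [-1.47  0.13  2.13] M [ 0.06  0.15 -0.01] gap 0.0286
clock: 25.12
tcp_pos: [0.4871, -0.287, 0.2511]
orientation: [0.001, -0.139, 0.99, -0.001]
wrist_force: [-0.7, -0.0, -0.0]
finger_gap: 0.065
grip_force: 0.0
t 25.12 tcp [ 0.4871 -0.287   0.2511] yaw 0.2792 tilt [ 0.002 -0.002] F [-0.66 -0.04 -0.04] M [-0.03 -0.04 -0.01] gap 0.065
blueTop [121. 194.] (array([ 486.3, -287.2]), array([44.2, 26.1]), 14.4)
red [243 176] [256 186] (array([527.1,   7.6]), array([32.4, 27.1]), 77.9)
```

View pics/s6.png

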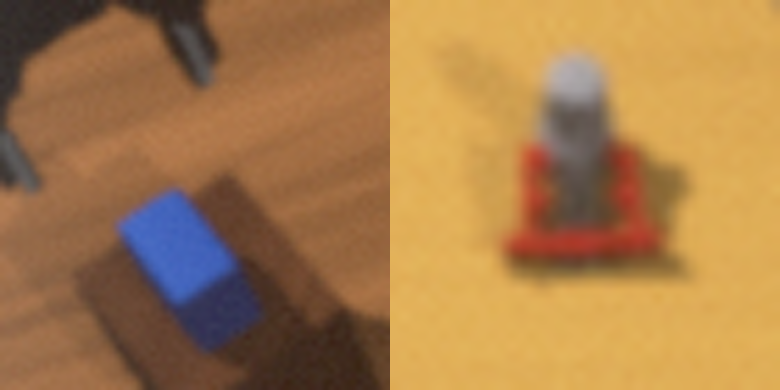

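The wedge hangs in its stand, with the handle at crop (185,270), about 3 mm from its first place. The bow runs from crop (507,243) to (660,240). Next I locate the clip and work out the move.

Run:
```python
from h import *
from workcell import env, cams, hand_in, get_state
S0=np.array([.5045,.0173]);yb=-.361;ex=np.array([np.cos(yb),np.sin(yb)]);ey=np.array([-ex[1],ex[0]])
c=load("scene6")
e=ray(c,[[230+(507-390)/9.75-.4,160+243/9.75-.4],[230+(660-390)/9.75-.4,160+240/9.75-.4]],.067)
print("scene bow ends",((e-S0)@np.c_[ex,ey]*1000).round(1))
c=cams.read_camera("top"); np.savez("pics/top6.npz",**{k:c[k] for k in("image","K","R","t")})
h=hsv(c);H,S,V=[h[...,i].astype(int) for i in range(3)]
m=((H<8)|(H>172))&(S>140)&(V>60);m[:180]=0;m[240:]=0;m[:,:210]=0;m[:,270:]=0
v,u=np.nonzero(m);q=(ray(c,np.c_[u,v],.068)-S0)@np.c_[ex,ey]*1000
print(len(q),"x",np.percentile(q[:,0],[0,5,50,95,100]).round(1),"y",q[:,1].min().round(1),q[:,1].max().round(1))
b=q[q[:,0]>q[:,0].max()-7];print("bow mid",b.mean(0).round(1),"y range",b[:,1].min().round(1),b[:,1].max().round(1), "slope",np.polyfit(b[:,1],b[:,0],1).round(3))
p=S0+.0338*ex; print(p); to((*p,.25,yb),(*p,.16,yb))
```

```text
scene bow ends [[ 32.2 -19.4]
 [ 33.4  19.9]]
122 x [ 5.8  9.4 27.3 34.3 35.1] y -19.5 19.9
bow mid [31.7  0.5] y range -19.5 19.9 slope [8.0000e-03 3.1719e+01]
[0.53612139 0.0053615 ]
t 25.23 tcp [ 0.4861 -0.2862  0.2487] yaw 0.2792 tilt [-0.002  0.001] F [ 0.27  0.44 -0.2 ] M [0.01 0.06 0.01] gap 0.0647
  d [-0.1284  0.2665 -0.001 ] rot [ 0.0013 -0.0016  0.6402]
  d [-0.1285  0.2664  0.089 ] rot [ 0.0013 -0.0016  0.6402]
```

```bash
python3 nudge.py '{"ticks": [[-0.128, 0.266, 0, 0, 0, 0.64], [-0.128, 0.266, 0, 0, 0, 0.64], [-0.128, 0.266, 0, 0, 0, 0.64], [-0.128, 0.266, 0, 0, 0, 0.64], [-0.128, 0.266, 0, 0, 0, 0.64], [-0.128, 0.266, 0.04, 0, 0, 0.64], [-0.128, 0.266, 0.08, 0, 0, 0.64], [-0.128, 0.266, 0.09, 0, 0, 0.64]]}' 0.06 >/dev/null
python3 - <<'E'
from h import *
from workcell import env, cams, hand_in, get_state
cams.read_camera("top");cams.read_camera("top")
S0=np.array([.5045,.0173]);yb=-.361;ex=np.array([np.cos(yb),np.sin(yb)])
p=S0+.033*ex;to((*p,.09,yb))
E
```

```text
t 26.32 tcp [0.535  0.0044 0.1582] yaw -0.361 tilt [-0.004  0.001] F [ 0.75 -0.73  0.31] M [-0.03 -0.02  0.01] gap 0.0599
  d [-0.0002  0.0014  0.0682] rot [-0.0009 -0.0042 -0.    ]
```

```bash
python3 nudge.py '{"ticks": [[0, 0.001, 0.02, 0, 0, 0], [0, 0.001, 0.045, 0, 0, 0], [0, 0.001, 0.062, 0, 0, 0], [0, 0.001, 0.068, 0, 0, 0], [0, 0.001, 0.068, 0, 0, 0], [0, 0.001, 0.068, 0, 0, 0]]}' >/dev/null
python3 - <<'E'
from h import *
S0=np.array([.5045,.0173]);yb=-.361;ex=np.array([np.cos(yb),np.sin(yb)])
p=S0+.033*ex;to((*p,.082,yb));bf()
E
```

```text
t 27.07 tcp [0.5377 0.005  0.0931] yaw -0.361 tilt [ 0.002 -0.   ] F [-0.6   0.45  0.44] M [ 0.    0.   -0.02] gap 0.06
  d [ 0.0024 -0.0002  0.0111] rot [ 0.0005  0.002  -0.    ]
t 27.07 block xy 35.37 0.24 tip above brass -82.88 F xyz -0.72 0.21 0.44 Mx,My 0.001 0.005
```

```bash
python3 nudge.py '{"ticks": [[0.002, 0, 0.004, 0, 0, 0], [0.002, 0, 0.008, 0, 0, 0], [0.002, 0, 0.01, 0, 0, 0], [0.002, 0, 0.01, 0, 0, 0]]}' >/dev/null
python3 -c "
from h import *
to();bf()"
python3 nudge.py '{"ticks": [[0, 0, 0, 0, 0, 0], [0, 0, 0, 0, 0, 0], [0, 0, 0, 0, 0, 0], [0, 0, 0, 0, 0, 0]]}' 0.036 30
python3 -c "
from h import *
bf()"
```

```text
t 27.57 tcp [0.5347 0.006  0.0817] yaw -0.3607 tilt [-0.001  0.   ] F [-0.34 -0.24 -0.57] M [ 0.06 -0.04  0.  ] gap 0.0598
t 27.57 block xy 32.22 0.1 tip above brass -94.34 F xyz -0.23 -0.35 -0.57 Mx,My 0.065 -0.013
clock: 28.08
tcp_pos: [0.5351, 0.0059, 0.0822]
orientation: [0.0, 0.179, 0.984, 0.0]
wrist_force: [-0.2, 0.6, 2.6]
finger_gap: 0.0396
grip_force: 30.1
t 28.07 block xy 32.69 0.16 tip above brass -93.79 F xyz -0.35 0.48 2.6 Mx,My -0.042 0.008
```

```bash
python3 nudge.py '{"ticks": [[0, 0, 0, 0, 0, 0], [0, 0, -0.004, 0, 0, 0], [0, 0, -0.012, 0, 0, 0], [0, 0, -0.03, 0, 0, 0], [0, 0, -0.03, 0, 0, 0]]}' - 50
python3 - <<'E'
from h import *
from workcell import env, cams, hand_in, get_state
bf()
c=cams.read_camera("scene"); im=c["image"][130:210,200:300]
cv2.imwrite("pics/s7.png",cv2.resize(im[:,:,::-1],None,fx=6,fy=6,interpolation=cv2.INTER_CUBIC))
E
```

```text
clock: 28.7
tcp_pos: [0.5357, 0.0059, 0.1132]
orientation: [0.001, 0.179, 0.984, 0.0]
wrist_force: [0.4, 0.7, -0.9]
finger_gap: 0.0381
grip_force: 50.9
t 28.70 block xy 33.25 0.36 tip above brass -62.76 F xyz 0.09 0.76 -0.92 Mx,My 0.008 -0.004
```

View pics/s7.png

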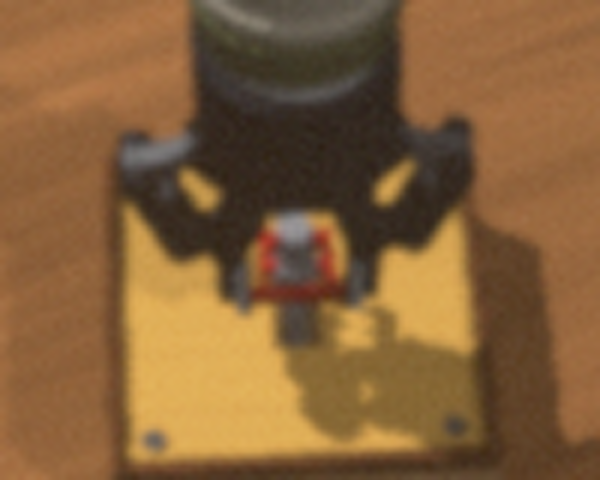

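The clip is held by the bow ends, crop (250–350,290), and lifted clear of the brass. I raise it over the stub and carry it to the tray.

```bash
python3 nudge.py '{"ticks": [[0, 0, -0.03, 0, 0, 0], [0, 0, -0.07, 0, 0, 0], [0, 0, -0.1, 0, 0, 0], [0, 0, -0.1, 0, 0, 0], [0, 0, -0.1, 0, 0, 0]]}'
python3 -c "
from h import *
to((.481,.309,.21,-.14))"
```

```text
clock: 29.38
tcp_pos: [0.5342, 0.0061, 0.2105]
orientation: [-0.001, 0.179, 0.984, 0.0]
wrist_force: [-0.1, 0.0, -1.1]
finger_gap: 0.0384
grip_force: 50.9
t 29.38 tcp [0.5342 0.0061 0.2105] yaw -0.3608 tilt [-0.002  0.   ] F [-0.13  0.05 -1.1 ] M [ 0.08 -0.01  0.  ] gap 0.0384
  d [0.1567 0.2647 0.0008] rot [-1.000e-04 -2.000e-03 -2.208e-01]
```

```bash
python3 nudge.py '{"ticks": [[0.016, 0.026, 0, 0, 0, 0], [0.05, 0.08, 0, 0, 0, -0.1], [0.08, 0.13, 0, 0, 0, -0.22], [0.11, 0.18, 0, 0, 0, -0.22], [0.135, 0.23, 0, 0, 0, -0.22], [0.157, 0.265, 0, 0, 0, -0.22], [0.157, 0.265, 0, 0, 0, -0.22], [0.157, 0.265, 0, 0, 0, -0.22]]}'
python3 nudge.py '{"ticks": [[0, 0, 0.02, 0, 0, 0], [0, 0, 0.06, 0, 0, 0], [0, 0, 0.1, 0, 0, 0], [0, 0, 0.13, 0, 0, 0], [0, 0, 0.15, 0, 0, 0], [0, 0, 0.16, 0, 0, 0], [0, 0, 0.16, 0, 0, 0], [0, 0, 0.16, 0, 0, 0]]}'
python3 -c "
from h import *
to((.481,.309,.033,-.14))"
```

```text
clock: 30.38
tcp_pos: [0.4807, 0.3088, 0.2103]
orientation: [-0.001, 0.07, 0.998, -0.001]
wrist_force: [-0.6, -0.7, -0.7]
finger_gap: 0.0387
grip_force: 50.9
clock: 31.38
tcp_pos: [0.4823, 0.3093, 0.0529]
orientation: [0.001, 0.071, 0.998, 0.0]
wrist_force: [-0.1, 1.1, -1.0]
finger_gap: 0.0381
grip_force: 50.9
t 31.38 tcp [0.4823 0.3093 0.0529] yaw -0.1414 tilt [0.001 0.001] F [-0.15  1.06 -0.96] M [0.01 0.03 0.02] gap 0.0381
  d [ 0.0013 -0.0005  0.0199] rot [ 0.0009  0.0013 -0.0014]
```

```bash
python3 nudge.py '{"ticks": [[0, 0, 0.006, 0, 0, 0], [0, 0, 0.012, 0, 0, 0], [0, 0, 0.016, 0, 0, 0], [0, 0, 0.018, 0, 0, 0], [0, 0, 0.018, 0, 0, 0], [0, 0, 0.018, 0, 0, 0]]}'
```

```text
clock: 32.12
tcp_pos: [0.4817, 0.3094, 0.0341]
orientation: [0.0, 0.07, 0.998, 0.0]
wrist_force: [-1.0, -0.6, -0.4]
finger_gap: 0.0384
grip_force: 50.9
```

```bash
python3 nudge.py '{"ticks": [[0, 0, 0.001, 0, 0, 0], [0, 0, 0.002, 0, 0, 0], [0, 0, 0.002, 0, 0, 0]]}'
```

```text
clock: 32.5
tcp_pos: [0.4815, 0.3093, 0.0319]
orientation: [-0.0, 0.07, 0.998, -0.0]
wrist_force: [-0.1, -0.2, -1.3]
finger_gap: 0.0385
grip_force: 50.9
```

```bash
python3 nudge.py '{"ticks": [[0, 0, 0.001, 0, 0, 0], [0, 0, 0.0015, 0, 0, 0], [0, 0, 0.0015, 0, 0, 0]]}'
python3 nudge.py '{"ticks": [[0, 0, 0, 0, 0, 0], [0, 0, 0, 0, 0, 0], [0, 0, 0, 0, 0, 0], [0, 0, -0.01, 0, 0, 0], [0, 0, -0.05, 0, 0, 0], [0, 0, -0.11, 0, 0, 0], [0, 0, -0.15, 0, 0, 0], [0, 0, -0.15, 0, 0, 0]]}' 0.06 20
python3 - <<'E'
from h import *
from workcell import env, cams, hand_in, get_state
to()
c=cams.read_camera("scene")
cv2.imwrite("pics/s8.png",cv2.resize(c["image"][:,:,::-1],(800,600)))
E
```

```text
clock: 32.88
tcp_pos: [0.4819, 0.3093, 0.0314]
orientation: [0.001, 0.07, 0.998, 0.0]
wrist_force: [-1.2, -1.8, 5.5]
finger_gap: 0.0383
grip_force: 52.0
clock: 33.88
tcp_pos: [0.4839, 0.3105, 0.1853]
orientation: [0.004, 0.07, 0.998, 0.002]
wrist_force: [0.6, 0.2, 0.2]
finger_gap: 0.0598
grip_force: 0.0
t 33.88 tcp [0.4839 0.3105 0.1853] yaw -0.1407 tilt [0.008 0.004] F [0.58 0.24 0.19] M [ 0.03 -0.02  0.03] gap 0.0598
```

View pics/s8.png

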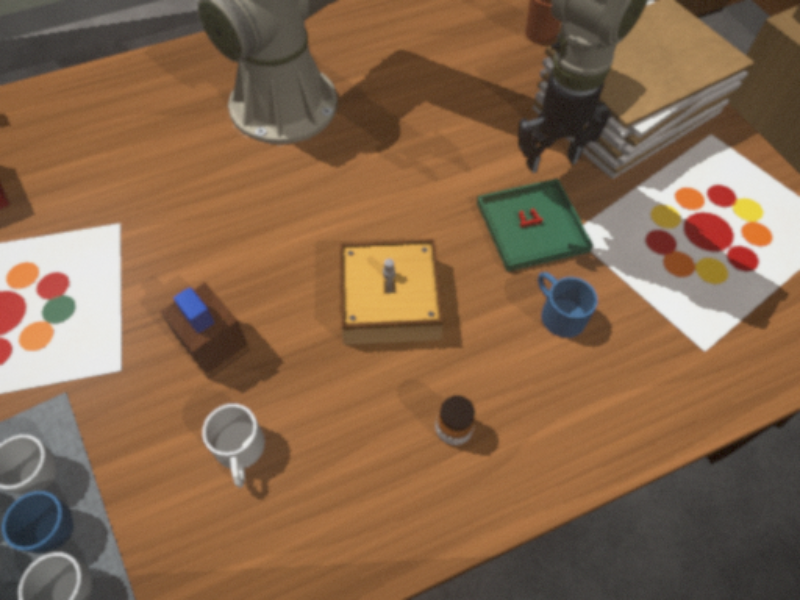

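The clip lies flat in the tray at (530,218). The wedge is in its stand at (193,308), the cups and jar look unmoved, and the gripper is clear of everything.

```bash
python3 nudge.py '{"ticks": [[0, 0, 0, 0, 0, 0], [0, 0, 0, 0, 0, 0], [0, 0, 0, 0, 0, 0]]}' >/dev/null; python3 -c "
from workcell import env, cams, hand_in, get_state
print(hand_in())"
```

```text
the job is handed in; nothing more can be done
None
```

The clip is off the spindle and lying in the green tray, and the wedge is back in its stand about 3 mm from where it hung; in the last picture the cups and jar look unmoved, and the job was handed in at about 34 s (no verdict was returned).

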